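# Move the air nozzle from the collar coupling to the push-in socket

## Task

Free the steel air nozzle from the coupling with the broad release collar, by holding the collar pushed down while the nozzle is drawn out, and push it nose first into the low empty push-in socket, past its grip and fully home, and leave it there. Do not force anything: no more than about 25 N on either fitting or between the nozzle and a fitting, and do not knock over the oil bottle.

Things in the scene. Friction and masses are not known exactly. Their poses are not given: they have to be found in the camera images.
- nozzle: Loose steel air nozzle: rigid round tube 84 mm long, 16 mm in diameter, 60 g. Origin on its axis half-way up; z points from the nose (plug end) to the tapered tip. From the nose: 10 mm cone widening from 8 to 16 mm, 6 mm land, 6 mm catch groove, plain tube from 22 to 76 mm, then the tip. Starts upright, locked in the collar coupling, its tip 126 mm above the bench.
- nozzle_nose (a point): Centre of the nozzle's nose end, 42 mm from its middle. At the start it rests on the coupling's bore floor; fully home in the low socket it rests on that one's bore floor.
- collar_fitting: Fixed upright coupling that holds the nozzle at the start. Origin at the centre of its underside on the bench, z up, bore on the z axis. Foot 50 mm round, 28 mm stand post, hexagonal body 37 mm, bore 18 mm wide with its floor at z = 42 mm. Sprung catches in the bore sit in the nozzle's groove (1 mm of play) and lock it; pulling with the collar up only loads them.
- collar_mean (a point): Fixed point on the coupling's axis, 90 mm above its underside: the mean height of the top of the release collar, a flat ring 50 mm wide, 5 mm thick, 20 mm opening, round the nozzle. The real top is up to 11 mm higher or lower (not measured; it is screwed on its sleeve differently each time): find it by touch. Moves straight down 8.5 mm to a hard stop: 4 N starts it, 10 N at 6 mm, 11 N at 7 mm.
- catches (a point): Fixed point on the coupling's axis, 61 mm above its underside, level with its catches. They are clear of the nozzle when the collar is down 5 mm or more. If fingertips that hold the collar down also pinch the nozzle and rise with it, a collar pressed 6.5 to 8 mm lets the groove get past the catches before they close.
- low_socket: Fixed low push-in socket, empty at the start. Origin at the centre of its underside on the bench, z up, bore on the z axis. Foot 50 mm round, 28 mm stand post, body 37 mm round with a 39 mm hexagon, flat top at z = 66 mm, no collar. Home, the nozzle's middle is 84 mm above this origin and it cannot be drawn out again.
- socket_mouth (a point): Centre of the low socket's open mouth, 66 mm above its underside. Bore 18 mm wide, 24 mm deep. Two sprung catches, 3 to 7 mm below the mouth, give way to the nozzle's cone and land at some 5 to 14 N of push and snap into its groove as the nose end reaches the floor.
- oil_bottle: Standing oil bottle with a spout, 41 mm wide, 118 mm high; a bystander. Origin at the centre of its underside, z up. It stands with the two fittings in a row on the bench strip behind the lathe, which runs along x, y = (0.515, -0.857); a wall 0.56 m high stands some 0.09 m beyond the fittings, so carry things along the strip in straight lines.

How it is judged:
On the way:
1. the nozzle is right out of the collar coupling (its nose above the collar), upright or not (distance between nozzle and collar_fitting above 0.146 m), for 0.1 s.
At the end, for the whole second after the job is handed in: The nozzle stands nose down in the low socket, within 4 mm of its axis and 0.12 rad of upright, home within 2.5 mm (its origin 81 to 86.5 mm above the socket's origin), released and at rest (horizontal distance between nozzle and low_socket below 0.004 m and z of nozzle in the frame of low_socket between 0.081 and 0.0865 m and angle between nozzle's own z axis and vertical below 0.12 rad and linear speed of nozzle below 0.02 m/s); the robot touches nothing.
It fails at once if the nozzle is forced against the collar coupling with more than 25 N (contact force between nozzle and collar_fitting above 25 N).
It fails at once if the nozzle is forced against the low socket with more than 25 N (contact force between nozzle and low_socket above 25 N).
It fails at once if the robot presses the collar coupling with more than 25 N (contact force between any of the arm, the fingers and collar_fitting above 25 N).
It fails at once if the robot presses the low socket with more than 25 N (contact force between any of the arm, the fingers and low_socket above 25 N).
It fails at once if the oil bottle is knocked over (angle between oil_bottle's own z axis and vertical above 0.5 rad).
It also fails if it takes over 48 s, if anything falls off the work surface, if the arm or the gripper's body presses on something with over 40 N, if the wrist force passes 120 N, or if a joint passes its speed limit or range.

## Robot

A 6-joint arm with a two-finger parallel gripper is mounted at the origin on a cart in front of the work surface, level with it; the furniture and walls round the work are solid. World frame = base frame: x ahead of the robot, y to its left, z up, the work surface at z = 0. Lengths are in m, angles in rad, forces in N, time in s.
With the tool pointing down it reaches from about 0.225 to 0.875 m from the base axis. Payload 3.4 kg.
Tool frame: the origin (TCP) lies between the finger pads; the fingertips stand 19 mm ahead of it and the grasp point (between the pads) is the TCP (manip.tip_reach is the distance from the TCP to the fingertips, in m); z points along the fingers, x is the direction in which the jaws open and shut, and the axes are right-handed (so a half turn about z gives the same grasp; the last joint's range is limited). The gripper opens to 85 mm and grips with 20 to 120 N. Pads are 22 mm wide; open, the fingers measure 114 mm over their backs; the gripper's body (76 mm by 85 mm) begins 54 mm behind the grasp point. The pads swing forward as they close: fully open they stand 13 mm farther back than shut.
Start: joints at [-1.29, 0.276, 1.505, -0, 1.361, -0.121], TCP at [0.225, -0.529, 0.25] pointing down, gripper open.
Joint ranges: [-2.89, 2.89], [-0.75, 2.08], [0.22, 2.7], [-1.18, 4.32], [0.11, 2.71], [-2.7, 2.7]. Speed limits (rad/s): [2.57, 2.57, 3.14, 3.14, 3.14, 3.14].

## Interface

Orientations are given as a unit quaternion [w, x, y, z].
In Python, from rig import manip gives the robot as it stands.
- The arm moves only by the tool send_rows, never from a script. Its arguments are lists of equal length, an entry for each row: "delta_pos": the shift along the tool's x, y, z normalised to -1 to 1, where 1 is 40 cm, a list of three; "angular": the turn, a rotation vector about the tool's x, y, z normalised to -1 to 1, where 1 is 0.08 rad, a list of three. A call has 1 to 5 rows; each row shifts and turns the commanded pose from where the row before left it, along the tool's axes as they then stand; what a row does not reach is not made up. A row lasts 1/12 s, in which the tool goes at most 41.7 mm and 7.16 degrees, less where a joint would pass 70% of its speed; a pose out of reach is approached as far as the arm can. A call with a number of a shift or a turn outside -1 to 1 is refused whole. A call with a gripper value outside its range is refused whole. "hand" is the finger opening in mm, from 0 to 85.4, set as the call begins (left out, the last holds). The fingers move at their own pace and stop on an object; "squeeze" is the grip in N (left out, the last holds). Time passes only in rows, so rows that do not move let the fingers close. It gives the time, the measured TCP pose, the force and the opening at its end, in the units of the state.
- manip.get_state(): the state, without advancing time (a new reading comes with each control period).
- manip.get_image(name): name is "scene" or "top" or "wrist"; returns the picture (400x640x3 uint8, blue, green, red); there is no depth.
- manip.calibration(name): a dict with "fx", "fy", "cx", "cy" (pixels), "k1" (the pictures are not rectified: a ray, as slopes to the right and down, at radius r is drawn at 1 + k1 r^2 times it, then the intrinsics apply), "camera_from_world" (4x4, takes a point from world to camera coordinates). Camera axes: x right, y up, looking along -z (the intrinsics and any distortion apply to the point x, -y, -z); pixel columns grow to the right and rows downward; lengths in m; the calibration is good to about 2 mm. A picture is of the moment at which its call begins: read the wrist's pose just before it. calibration takes no time and is no camera call; for the wrist camera it gives the pose at the moment of the call.
- manip.sign_off(): hands the job in, once; it reports no verdict.
The state is a dict: "clock": time; "qpos": joint angles; "qd": joint speeds; "effort": joint torques, N m; "position": TCP position; "ee_rot": TCP orientation; "contact_force": force on the tool from outside, world axes, zero at the start; "moment": the same for the moment, N m; "width": finger opening in m.
Only numpy, scipy, OpenCV 4.12 (cv2) and the standard library are available. Lean on these libraries where they do the work, as an engineer would, in place of code of your own. Each camera call takes 0.05 s, during which the arm holds its last target.

## Working session

There is one attempt and no reset: what is moved stays moved. The work goes in short steps, Python scripts to look and compute and a tool call to move; the robot and the scene stay as the last step left them, time stands still between calls to the robot, and variables do not carry over. Pictures are saved under pics/ and viewed, and the job is handed in when it is done.

Besides the shell and the picture viewer there is one more tool, called after "Emit:" as name(argument=value, ...), one argument or row to a line, values as JSON. send_rows: Moves the arm, as the interface text tells. Scaled input: -1 to 1 covers 40 cm each way for a shift and 0.08 rad each way for a turn. Its arguments: {"type":"object","properties":{"delta_pos":{"type":"array","items":{"type":"array","items":{"type":"number"}}},"angular":{"type":"array","items":{"type":"array","items":{"type":"number"}}},"hand":{"type":"number"},"squeeze":{"type":"number"}},"required":["delta_pos","angular"]}

```bash
ls; mkdir -p pics; python3 - <<'E'
from rig import manip
import cv2
s=manip.get_state(); print(s)
for n in("scene","top","wrist"):
    c=manip.calibration(n); print(n,c)
    cv2.imwrite(f"pics/a_{n}.png",manip.get_image(n))
E
```

```text
pics
{'clock': 0.0, 'qpos': array([-1.28999956e+00,  2.76601742e-01,  1.50615345e+00,  2.63633810e-06,
        1.36069650e+00, -1.21036726e-01]), 'qd': array([ 1.16526912e-04,  2.48631440e-04, -2.03998011e-05,  3.75386468e-04,
       -1.05114930e-03, -5.75381723e-04]), 'effort': array([-9.16288154e-04, -4.16783845e+01, -2.45808131e+01, -1.68753236e-04,
        1.11560914e-02,  4.72215078e-06]), 'position': array([ 0.2247225 , -0.52872277,  0.24942774]), 'ee_rot': array([-6.03709799e-04,  8.33997823e-01, -5.51766950e-01, -7.06786878e-04]), 'contact_force': array([-0.99182572,  0.37084476,  0.18367358]), 'moment': array([0.0536368 , 0.02063476, 0.04972485]), 'width': 0.08573180029313021}
scene {'fx': 496.83114008228387, 'fy': 496.83114008228387, 'cx': 316.8588802947216, 'cy': 198.75075117690469, 'k1': -0.022143938297292325, 'camera_from_world': array([[-0.73552678, -0.67738691,  0.01213804,  0.55110849],
       [ 0.59657343, -0.63907806,  0.4854682 , -0.31488069],
       [-0.32109265,  0.3643161 ,  0.87417006, -0.86245114],
       [ 0.        ,  0.        ,  0.        ,  1.        ]])}
top {'fx': 365.4765175311881, 'fy': 365.4765175311881, 'cx': 315.7936845253928, 'cy': 199.3868295927378, 'k1': -0.06809203831324372, 'camera_from_world': array([[ 0.0202101 , -0.999754  , -0.00913769,  0.15010224],
       [ 0.99265537,  0.01897457,  0.11947918, -0.62278199],
       [-0.1192764 , -0.01148526,  0.99279466, -0.86235178],
       [ 0.        ,  0.        ,  0.        ,  1.        ]])}
wrist {'fx': 304.53540250532393, 'fy': 304.53540250532393, 'cx': 315.67526474420464, 'cy': 198.3499099339468, 'k1': -0.05247325959560476, 'camera_from_world': array([[ 0.39020051, -0.92072721, -0.00222779, -0.57475095],
       [ 0.88165676,  0.37433781, -0.28731963,  0.03626667],
       [ 0.26537695,  0.11014812,  0.95783217, -0.37999569],
       [ 0.        ,  0.        ,  0.        ,  1.        ]])}
```

View pics/a_scene.png

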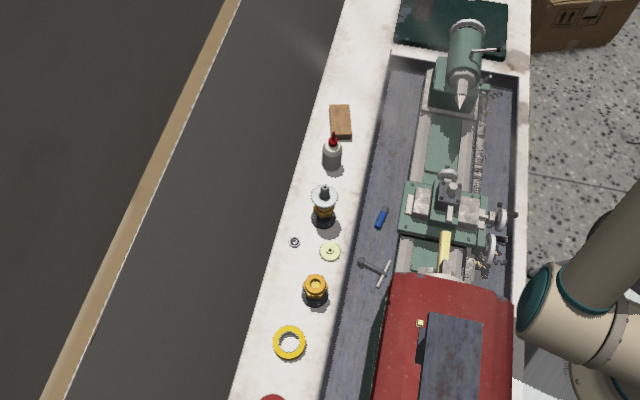

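View pics/a_top.png

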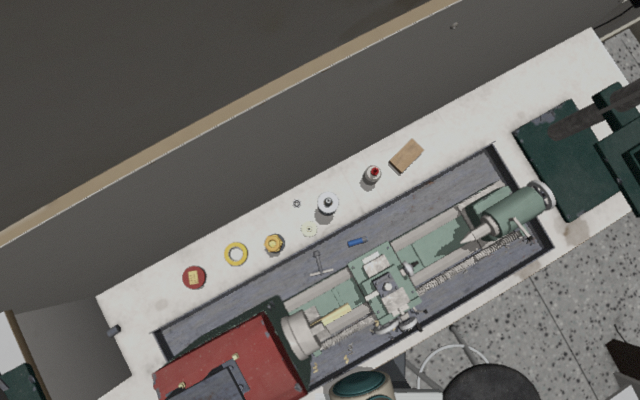

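View pics/a_wrist.png

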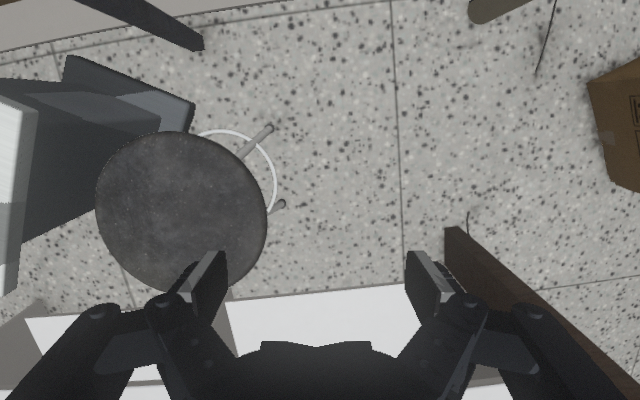

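The scene picture shows the nozzle in its coupling at about (324,192), the orange socket at (316,285) and the bottle at (332,155). In the top picture they are at (328,203), (274,243) and (372,175). I'll zoom in on these to measure them.

```bash
python3 - <<'E'
import cv2,numpy as np
a=cv2.imread("pics/a_scene.png")[130:315,270:370]; b=cv2.imread("pics/a_top.png")[150:270,240:400]
A=cv2.resize(a,None,fx=3.2,fy=3.2,interpolation=cv2.INTER_CUBIC);cv2.imwrite("pics/b_scene.png",A)
cv2.imwrite("pics/b_top.png",cv2.resize(b,None,fx=5,fy=5,interpolation=cv2.INTER_CUBIC))
E
```

```text
(no output)
```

View pics/b_scene.png

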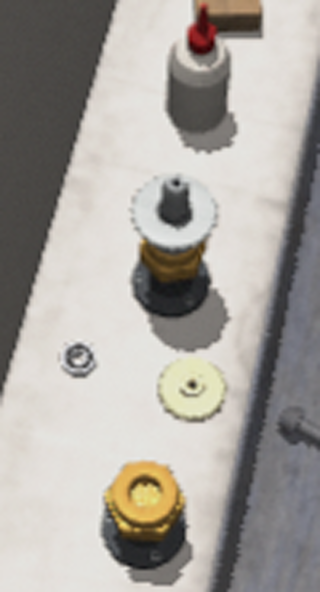

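View pics/b_top.png

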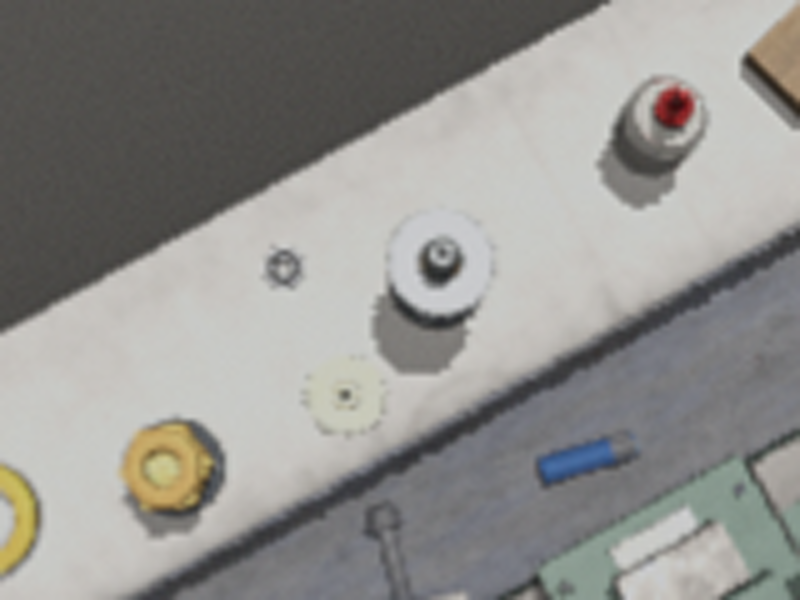

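```bash
cat > h.py <<'E'
import numpy as np, cv2
from rig import manip
def ray(cal,u,v):
    K=np.array([[cal['fx'],0,cal['cx']],[0,cal['fy'],cal['cy']],[0,0,1]])
    p=cv2.undistortPoints(np.array([[[u,v]]],float),K,np.array([cal['k1'],0,0,0,0]))[0,0]
    M=cal['camera_from_world'];R=M[:3,:3];t=M[:3,3]
    d=R.T@np.array([p[0],-p[1],-1]);return -R.T@t,d/np.linalg.norm(d)
def plane(cal,u,v,z):
    o,d=ray(cal,u,v);return o+d*(z-o[2])/d[2]
def tri(rs):
    A=sum(np.eye(3)-np.outer(d,d) for o,d in rs);b=sum((np.eye(3)-np.outer(d,d))@o for o,d in rs)
    return np.linalg.solve(A,b)
E
python3 - <<'E'
from h import *
cs=manip.calibration("scene");ct=manip.calibration("top")
S=lambda x,y:((x+.5)/3.2-.5+270,(y+.5)/3.2-.5+130)
T=lambda x,y:((x+.5)/5-.5+240,(y+.5)/5-.5+150)
for n,s,t,z in[("tip",(176,183),(441,250),.126),("collar",(175,212),(440,263),.09),("mouth",(147,493),(161,468),.066),("bottle tip",(204,8),(677,104),.118)]:
    print(n,plane(cs,*S(*s),z),plane(ct,*T(*t),z),tri([ray(cs,*S(*s)),ray(ct,*T(*t))]))
print(manip.get_state()['clock'])
E
```

```text
tip [0.60698638 0.13595571 0.126     ] [0.60917378 0.13463594 0.126     ] [0.60918237 0.13423649 0.12158135]
collar [0.60772234 0.13462938 0.09      ] [0.60742327 0.13422572 0.09      ] [0.60767139 0.13433437 0.08957255]
mouth [0.508732   0.26564402 0.066     ] [0.51025423 0.26368866 0.066     ] [0.5101073  0.26430058 0.06063078]
bottle tip [0.68049066 0.02922441 0.118     ] [0.67882497 0.02856088 0.118     ] [0.67950782 0.02906356 0.11841452]
0.15
```

```bash
python3 - <<'E'
from h import *
from scipy.spatial.transform import Rotation as R
s=manip.get_state();c=manip.calibration("wrist")['camera_from_world']
o=-c[:3,:3].T@c[:3,3];q=s['ee_rot'];r=R.from_quat([*q[1:],q[0]])
print(r.as_matrix(),r.inv().apply(o-s['position']),r.inv().apply(-c[2,:3]))
cs=manip.calibration("scene");ct=manip.calibration("top")
# heights: tailstock knob top, wall top
print(tri([ray(cs,465,25),ray(ct,545,193)]))
E
```

```text
[[ 3.91070681e-01 -9.20360556e-01 -4.11478624e-04]
 [-9.20359668e-01 -3.91070878e-01  1.28460441e-03]
 [-1.34321653e-03 -1.23662791e-04 -9.99999090e-01]] [ 0.00088277 -0.07390024 -0.12356029] [-8.76593698e-04  2.87466467e-01  9.57790302e-01]
[ 0.62641205 -0.31457483  0.19444119]
```

Emit:
send_rows(
  delta_pos=[
    [0,0,-0.09],
    [0,0,-0.09],
    [0,0,-0.09],
    [0,0,0],
    [0,0,0],
  ],
  angular=[
    [0,0,0],
    [0,0,0],
    [0,0,0],
    [0,0,0],
    [0,0,0],
  ],
)

```text
clock: 0.57
position: [0.2251, -0.5301, 0.3607]
ee_rot: [0.002, 0.834, -0.552, 0.002]
contact_force: [0.1, 0.9, -1.1]
width: 0.0848
```

```bash
python3 - <<'E'
from h import *
ct=manip.calibration("top")
a=plane(ct,240,217,0)[:2];b=plane(ct,362,150,0)[:2];print(a,b)
d=(b-a)/np.linalg.norm(b-a);n=np.array([-d[1],d[0]])
for p in([.6078,.1347],[.5095,.2645]):print(d,n@(np.array(p)-a))
E
```

```text
[0.5750425  0.35632589] [0.75658797 0.04462191]
[ 0.50328793 -0.86411877] -0.08323526207583497
[ 0.50328793 -0.86411877] -0.10285136391879558
```

Emit:
send_rows(
  delta_pos=[
    [-0.046,-0.0611,0],
    [-0.046,-0.0611,0],
    [-0.046,-0.0611,0],
    [-0.046,-0.0611,0],
    [-0.046,-0.0611,0],
  ],
  angular=[
    [0,0,0],
    [0,0,0],
    [0,0,0],
    [0,0,0],
    [0,0,0],
  ],
)

```text
clock: 0.98
position: [0.3014, -0.3948, 0.3562]
ee_rot: [-0.001, 0.834, -0.552, -0.002]
contact_force: [1.0, -0.7, 1.1]
width: 0.0853
```

Emit:
send_rows(
  delta_pos=[
    [-0.046,-0.0611,0],
    [-0.046,-0.0611,0],
    [-0.046,-0.0611,0],
    [-0.046,-0.0611,0],
    [-0.046,-0.0611,0],
  ],
  angular=[
    [0,0,0],
    [0,0,0],
    [0,0,0],
    [0,0,0],
    [0,0,0],
  ],
)

```text
clock: 1.4
position: [0.3777, -0.2623, 0.3564]
ee_rot: [-0.0, 0.834, -0.552, -0.002]
contact_force: [1.2, -0.6, 0.3]
width: 0.0855
```

Emit:
send_rows(
  delta_pos=[
    [-0.046,-0.0611,0],
    [-0.046,-0.0611,0],
    [-0.046,-0.0611,0],
    [-0.046,-0.0611,0],
    [-0.046,-0.0611,0],
  ],
  angular=[
    [0,0,0],
    [0,0,0],
    [0,0,0],
    [0,0,0],
    [0,0,0],
  ],
)

```text
clock: 1.82
position: [0.454, -0.13, 0.3564]
ee_rot: [0.0, 0.834, -0.552, -0.002]
contact_force: [1.1, -0.1, 0.3]
width: 0.085
```

Emit:
send_rows(
  delta_pos=[
    [0,0,0],
    [0,0,0],
    [0,0,0],
    [0,0,0],
    [0,0,0],
  ],
  angular=[
    [0,0,-1],
    [0,0,-1],
    [0,0,-1],
    [0,0,-1],
    [0,0,-1],
  ],
)

```text
clock: 2.23
position: [0.4536, -0.1313, 0.3562]
ee_rot: [-0.0, 0.928, -0.373, -0.002]
contact_force: [-0.4, -0.0, -0.4]
width: 0.0853
```

Emit:
send_rows(
  delta_pos=[
    [0,0,0],
    [0,0,0],
    [0,0,0],
    [0,0,0],
    [0,0,0],
  ],
  angular=[
    [0,0,-1],
    [0,0,-1],
    [0,0,-1],
    [0,0,-1],
    [0,0,-1],
  ],
)

```text
clock: 2.65
position: [0.4535, -0.1315, 0.3563]
ee_rot: [-0.0, 0.983, -0.182, -0.002]
contact_force: [0.4, 0.6, 0.9]
width: 0.0856
```

Emit:
send_rows(
  delta_pos=[
    [0,0,0],
    [0,0,0],
    [0,0,0],
    [0,0,0],
    [0,0,0],
  ],
  angular=[
    [0,0,-1],
    [0,0,-1],
    [0,0,-1],
    [0,0,-1],
    [0,0,-1],
  ],
)

```text
clock: 3.07
position: [0.4535, -0.1315, 0.3563]
ee_rot: [-0.001, 1.0, 0.017, -0.002]
contact_force: [-0.5, -0.6, 0.2]
width: 0.0854
```

Emit:
send_rows(
  delta_pos=[
    [0,0,0],
    [0,0,0],
    [0,0,0],
    [0,0,0],
    [0,0,0],
  ],
  angular=[
    [0,0,-1],
    [0,0,-1],
    [0,0,-1],
    [0,0,-1],
    [0,0,-1],
  ],
)

```text
clock: 3.48
position: [0.4535, -0.1315, 0.3563]
ee_rot: [-0.001, 0.976, 0.216, -0.002]
contact_force: [-0.1, 0.6, 0.3]
width: 0.0854
```

Emit:
send_rows(
  delta_pos=[
    [0,0,0],
    [0,0,0],
    [0,0,0],
  ],
  angular=[
    [0,0,-1],
    [0,0,-0.2],
    [0,0,0],
  ],
)

```text
clock: 3.73
position: [0.4537, -0.1316, 0.3569]
ee_rot: [-0.001, 0.966, 0.26, -0.001]
contact_force: [-0.0, -0.5, 0.6]
width: 0.0856
```

```bash
cat >> h.py <<'E'
from scipy.spatial.transform import Rotation as R
def rel(p):
    s=manip.get_state();q=s['ee_rot'];r=R.from_quat([*q[1:],q[0]])
    m=r.as_matrix();print('clock',s['clock'],'pos',s['position'].round(4),'yaw',np.arctan2(m[1,0],m[0,0]).round(4),'z',m[:,2].round(4),'F',s['contact_force'].round(1),'w',s['width'])
    print('q',s['qpos'].round(3))
    d=r.inv().apply(np.array(p)-s['position']);print('tool delta mm',(d*1000).round(1),'units',(d/.4).round(4))
E
python3 -c "
from h import *
rel([.6078,.1347,.36])"
```

```text
clock 3.7333 pos [ 0.4537 -0.1316  0.3569] yaw 0.5258 z [-0.0026  0.0011 -1.    ] F [-0.  -0.5  0.6] w 0.08556309608879914
q [-0.43   0.075  1.5   -0.     1.569 -0.955]
tool delta mm [ 266.9 -153.    -3.3] units [ 0.6673 -0.3825 -0.0081]
```

Emit:
send_rows(
  delta_pos=[
    [0.0834,-0.0478,0],
    [0.0834,-0.0478,0],
    [0.0834,-0.0478,0],
    [0.0834,-0.0478,0],
  ],
  angular=[
    [0,0,0],
    [0,0,0],
    [0,0,0],
    [0,0,0],
  ],
)

```text
clock: 4.07
position: [0.5315, 0.0027, 0.3576]
ee_rot: [-0.0, 0.966, 0.259, -0.0]
contact_force: [0.6, 0.4, 0.0]
width: 0.0855
```

Emit:
send_rows(
  delta_pos=[
    [0.0834,-0.0478,0],
    [0.0834,-0.0478,0],
    [0.0834,-0.0478,0],
    [0.0834,-0.0478,0],
  ],
  angular=[
    [0,0,0],
    [0,0,0],
    [0,0,0],
    [0,0,0],
  ],
)

```text
clock: 4.4
position: [0.6084, 0.1364, 0.3574]
ee_rot: [0.0, 0.966, 0.26, -0.001]
contact_force: [1.1, 0.3, 0.2]
width: 0.0854
```

Emit:
send_rows(
  delta_pos=[
    [0,0,0.09],
    [0,0,0.09],
    [0,0,0.09],
    [0,0,0],
    [0,0,0],
  ],
  angular=[
    [0,0,0],
    [0,0,0],
    [0,0,0],
    [0,0,0],
    [0,0,0],
  ],
)

```text
clock: 4.82
position: [0.6067, 0.1345, 0.248]
ee_rot: [-0.0, 0.966, 0.26, -0.003]
contact_force: [-0.4, 1.2, 1.3]
width: 0.0851
```

```bash
python3 -c "
from h import *
rel([.6078,.1347,.25])
c=manip.calibration('wrist');np.save('cw1.npy',c)
cv2.imwrite('pics/w1.png',manip.get_image('wrist'))"
```

```text
clock 4.8167 pos [0.6067 0.1345 0.248 ] yaw 0.526 z [-5.9e-03 -7.0e-04 -1.0e+00] F [-0.4  1.2  1.3] w 0.08512403104600504
q [ 0.106  0.35   1.4   -0.     1.397 -0.42 ]
tool delta mm [ 1.   0.4 -2. ] units [ 0.0026  0.001  -0.005 ]
```

View pics/w1.png

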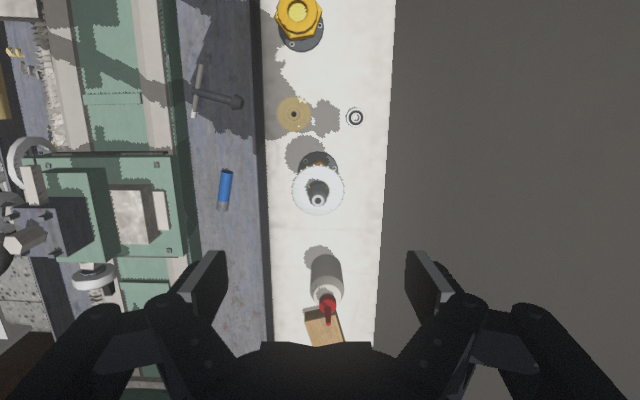

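The wrist picture shows the nozzle tip near (318,201) on the collar disc, with the collar centre near (317,188). The socket mouth is at (298,12) and the bottle at (327,285). Next I'll refine these pixels.

```bash
python3 - <<'E'
import cv2
a=cv2.imread("pics/w1.png")
x=cv2.resize(a[150:225,280:360],None,fx=5,fy=5,interpolation=cv2.INTER_CUBIC)
y=cv2.resize(a[0:75,260:340],None,fx=5,fy=5,interpolation=cv2.INTER_CUBIC)
cv2.imwrite("pics/w1z.png",cv2.hconcat([x,y]))
E
```

```text
(no output)
```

View pics/w1z.png

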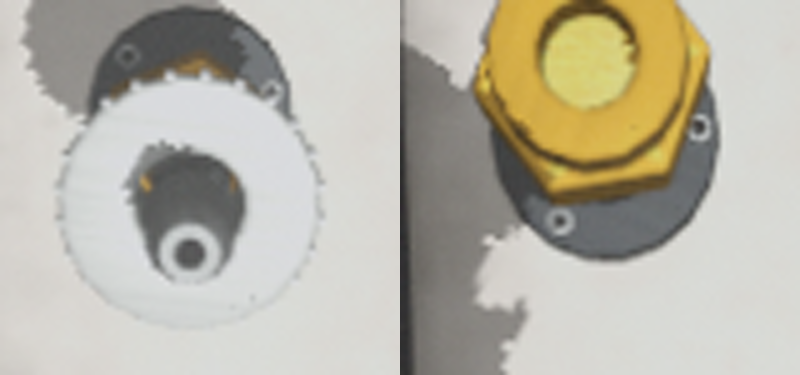

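```bash
python3 - <<'E'
from h import *
c=np.load('cw1.npy',allow_pickle=True).item()
P=lambda x,y,ox,oy:((x+.5)/5-.5+ox,(y+.5)/5-.5+oy)
print('tip',plane(c,*P(190,253,280,150),.126))
for z in(.08,.09,.1):print('collar',z,plane(c,*P(190,201,280,150),z))
print('collar L,R', [np.linalg.norm(plane(c,*P(59,201,280,150),z)-plane(c,*P(321,201,280,150),z)) for z in (.08,.09,.1)])
m=P(187,59,260,0);print('mouth',plane(c,*m,.066))
cs=manip.calibration("scene");ct=manip.calibration("top")
S=lambda x,y:((x+.5)/3.2-.5+270,(y+.5)/3.2-.5+130)
T=lambda x,y:((x+.5)/5-.5+240,(y+.5)/5-.5+150)
print(tri([ray(c,*m),ray(cs,*S(147,493)),ray(ct,*T(161,468))]))
print('tip3',tri([ray(c,*P(190,253,280,150)),ray(cs,*S(176,183)),ray(ct,*T(441,250))]))
print('col3',tri([ray(c,*P(190,201,280,150)),ray(cs,*S(175,212)),ray(ct,*T(440,263))]))
E
```

```text
tip [0.60928908 0.13292065 0.126     ]
collar 0.08 [0.61091329 0.13017717 0.08      ]
collar 0.09 [0.6095683  0.13247856 0.09      ]
collar 0.1 [0.60822331 0.13477994 0.1       ]
collar L,R [np.float64(0.051955304499368166), np.float64(0.050174570803898144), np.float64(0.04839383710842813)]
mouth [0.51296002 0.26167974 0.066     ]
[0.51072969 0.26389635 0.05767365]
tip3 [0.60937975 0.13349577 0.12201591]
col3 [0.60847655 0.13352116 0.08893345]
```

Emit:
send_rows(
  delta_pos=[
    [0,0,0],
    [0,0,0.09],
    [0,0,0.08],
    [0,0,0],
    [0,0,0],
  ],
  angular=[
    [0,0,0],
    [0,0,0],
    [0,0,0],
    [0,0,0],
    [0,0,0],
  ],
  hand=27,
  squeeze=30,
)

```text
clock: 5.28
position: [0.6085, 0.1344, 0.1834]
ee_rot: [0.0, 0.966, 0.26, 0.0]
contact_force: [0.8, 1.2, 1.1]
width: 0.0273
```

```bash
python3 -c "
from h import *
print(manip.tip_reach)
rel([.609,.1332,.126])
c=manip.calibration('wrist');np.save('cw2.npy',c)
cv2.imwrite('pics/w2.png',manip.get_image('wrist'));cv2.imwrite('pics/s2.png',cv2.resize(manip.get_image('scene')[130:260,240:400],None,fx=4,fy=4,interpolation=cv2.INTER_CUBIC))"
```

```text
0.019
clock 5.2833 pos [0.6085 0.1344 0.1834] yaw 0.5264 z [ 4.e-04 -0.e+00 -1.e+00] F [0.8 1.2 1.1] w 0.027320354252372014
q [ 0.106  0.389  1.504 -0.     1.248 -0.421]
tool delta mm [-0.2  1.3 57.4] units [-0.0004  0.0032  0.1435]
```

View pics/w2.png

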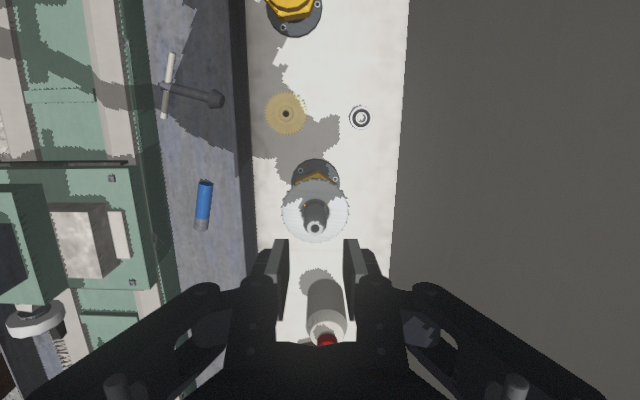

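View pics/s2.png

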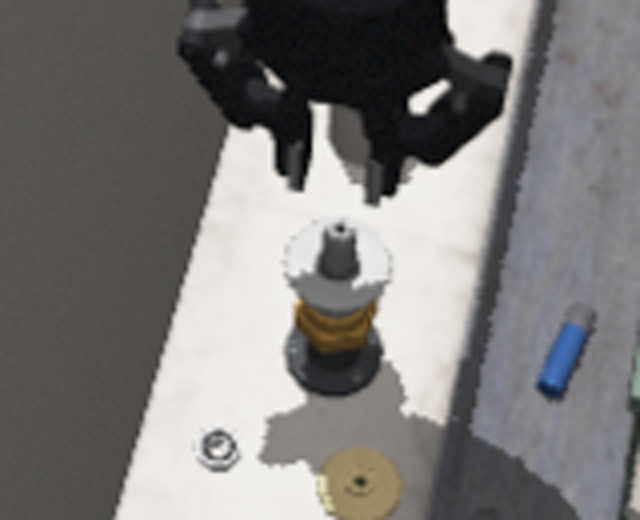

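The fingers straddle column 316 and the nozzle tip is at (315,228). The scene view shows the jaws above the coupling. I'll check the y offset with this view.

```bash
python3 - <<'E'
from h import *
c=np.load('cw2.npy',allow_pickle=True).item()
a=cv2.imread("pics/w2.png")
cv2.imwrite("pics/w2z.png",cv2.resize(a[170:250,275:355],None,fx=7,fy=7,interpolation=cv2.INTER_CUBIC))
for u,v in((315,227.5),(314.5,228)):
  p=plane(c,u,v,.126);print(p);rel(p)
E
```

```text
[0.60923159 0.13320165 0.126     ]
clock 5.3833 pos [0.6102 0.1347 0.1856] yaw 0.5266 z [ 5.7e-03  5.0e-04 -1.0e+00] F [ 1.1 -0.3 -0.6] w 0.027326574997377413
q [ 0.106  0.387  1.501 -0.     1.248 -0.421]
tool delta mm [-1.9  0.6 59.6] units [-0.0047  0.0016  0.1489]
[0.60912736 0.1327438  0.126     ]
clock 5.3833 pos [0.6102 0.1347 0.1856] yaw 0.5266 z [ 5.7e-03  5.0e-04 -1.0e+00] F [ 1.1 -0.3 -0.6] w 0.027326574997377413
q [ 0.106  0.387  1.501 -0.     1.248 -0.421]
tool delta mm [-2.2  1.  59.6] units [-0.0055  0.0025  0.1489]
```

View pics/w2z.png

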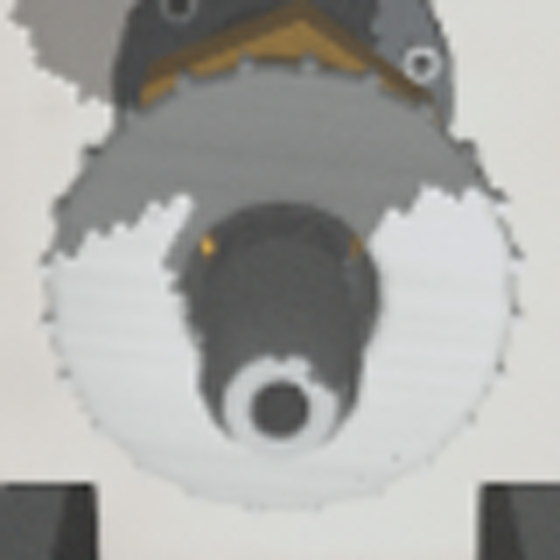

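Emit:
send_rows(
  delta_pos=[
    [-0.0025,0.0025,0.05],
    [0,0,0.05],
    [0,0,0.04],
    [0,0,0],
    [0,0,0],
  ],
  angular=[
    [0,0,0],
    [0,0,0],
    [0,0,0],
    [0,0,0],
    [0,0,0],
  ],
)

```text
clock: 5.8
position: [0.6089, 0.1333, 0.1281]
ee_rot: [0.0, 0.965, 0.26, 0.001]
contact_force: [0.8, -0.3, 0.2]
width: 0.0273
```

```bash
python3 -c "
from h import *
rel([.6092,.1330,.126])
cv2.imwrite('pics/w3.png',manip.get_image('wrist'));cv2.imwrite('pics/s3.png',cv2.resize(manip.get_image('scene')[130:260,240:400],None,fx=4,fy=4,interpolation=cv2.INTER_CUBIC))
rel([.6092,.1330,.126])"
```

```text
clock 5.8 pos [0.6089 0.1333 0.1281] yaw 0.5269 z [ 2.6e-03  2.0e-04 -1.0e+00] F [ 0.8 -0.3  0.2] w 0.0272654131275071
q [ 0.104  0.432  1.581 -0.     1.126 -0.423]
tool delta mm [0.1 0.4 2.1] units [0.0002 0.001  0.0052]
clock 5.9 pos [0.6096 0.1334 0.1289] yaw 0.5269 z [ 4.7e-03  4.0e-04 -1.0e+00] F [-0.1  0.7  0.7] w 0.02738976540864113
q [ 0.104  0.432  1.58  -0.     1.125 -0.423]
tool delta mm [-0.5  0.2  2.9] units [-0.0013  0.0004  0.0072]
```

View pics/w3.png

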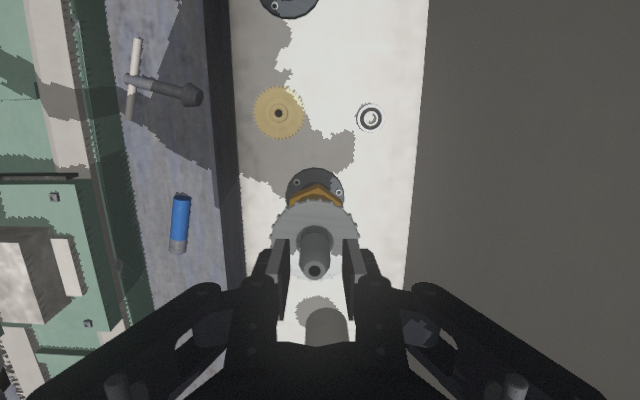

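View pics/s3.png

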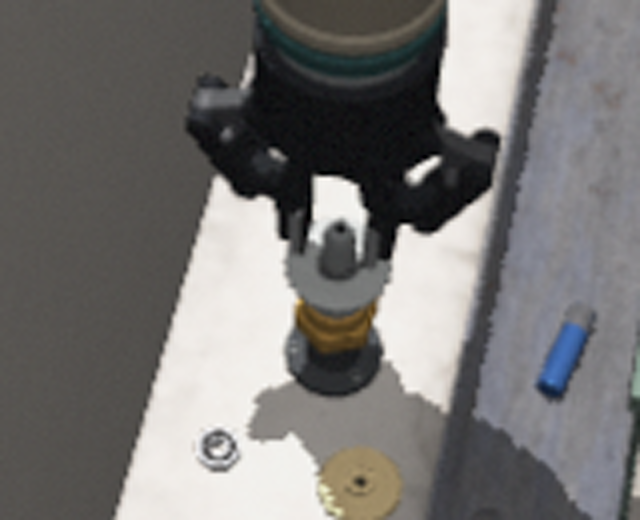

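Emit:
send_rows(
  delta_pos=[
    [0,0,0.005],
    [0,0,0.005],
    [0,0,0.005],
    [0,0,0.005],
    [0,0,0],
  ],
  angular=[
    [0,0,0],
    [0,0,0],
    [0,0,0],
    [0,0,0],
    [0,0,0],
  ],
  hand=22,
)

```text
clock: 6.32
position: [0.6074, 0.1332, 0.1179]
ee_rot: [-0.0, 0.965, 0.26, -0.0]
contact_force: [-0.3, -0.0, -1.0]
width: 0.0221
```

Emit:
send_rows(
  delta_pos=[
    [0,0,0.005],
    [0,0,0],
  ],
  angular=[
    [0,0,0],
    [0,0,0],
  ],
)

```text
clock: 6.48
position: [0.6075, 0.1332, 0.1158]
ee_rot: [-0.0, 0.965, 0.26, -0.0]
contact_force: [-0.4, -0.7, 0.3]
width: 0.022
```

Emit:
send_rows(
  delta_pos=[
    [0,0,0.005],
    [0,0,0],
  ],
  angular=[
    [0,0,0],
    [0,0,0],
  ],
)

```text
clock: 6.65
position: [0.6079, 0.1332, 0.1144]
ee_rot: [0.0, 0.965, 0.26, 0.0]
contact_force: [-0.3, -0.1, 4.2]
width: 0.0218
```

Emit:
send_rows(
  delta_pos=[
    [0,0,0.005],
    [0,0,0],
  ],
  angular=[
    [0,0,0],
    [0,0,0],
  ],
)

```text
clock: 6.82
position: [0.6079, 0.1332, 0.1127]
ee_rot: [0.0, 0.965, 0.26, 0.0]
contact_force: [-1.0, -0.6, 5.6]
width: 0.0222
```

Emit:
send_rows(
  delta_pos=[
    [0,0,0.0025],
    [0,0,0.0025],
    [0,0,0.0025],
    [0,0,0.0025],
    [0,0,0],
  ],
  angular=[
    [0,0,0],
    [0,0,0],
    [0,0,0],
    [0,0,0],
    [0,0,0],
  ],
)

```text
clock: 7.23
position: [0.6079, 0.1333, 0.1094]
ee_rot: [0.0, 0.965, 0.26, 0.0]
contact_force: [-1.9, -0.1, 8.8]
width: 0.0223
```

Emit:
send_rows(
  delta_pos=[
    [0,0,0],
    [0,0,0],
  ],
  angular=[
    [0,0,0],
    [0,0,0],
  ],
)

```text
clock: 7.4
position: [0.6079, 0.1332, 0.1096]
ee_rot: [0.0, 0.965, 0.26, 0.001]
contact_force: [-2.8, -0.3, 8.7]
width: 0.022
```

Emit:
send_rows(
  delta_pos=[
    [0,0,0.0025],
    [0,0,0.0025],
    [0,0,0],
    [0,0,0],
  ],
  angular=[
    [0,0,0],
    [0,0,0],
    [0,0,0],
    [0,0,0],
  ],
)

```text
clock: 7.73
position: [0.6079, 0.1332, 0.1079]
ee_rot: [0.0, 0.965, 0.26, 0.001]
contact_force: [-2.0, 0.6, 9.9]
width: 0.0217
```

Emit:
send_rows(
  delta_pos=[
    [0,0,0],
    [0,0,0],
  ],
  angular=[
    [0,0,0],
    [0,0,0],
  ],
)

```text
clock: 7.9
position: [0.6079, 0.1332, 0.1079]
ee_rot: [0.0, 0.965, 0.26, 0.001]
contact_force: [-3.1, -1.2, 10.2]
width: 0.022
```

Emit:
send_rows(
  delta_pos=[
    [0,0,0.0015],
    [0,0,0],
    [0,0,0],
  ],
  angular=[
    [0,0,0],
    [0,0,0],
    [0,0,0],
  ],
)

```text
clock: 8.15
position: [0.6079, 0.1332, 0.1074]
ee_rot: [0.0, 0.965, 0.261, 0.001]
contact_force: [-2.4, 0.0, 10.5]
width: 0.0221
```

Emit:
send_rows(
  delta_pos=[
    [0,0,0],
    [0,0,0],
    [0,0,0],
    [0,0,0],
    [0,0,0],
  ],
  angular=[
    [0,0,0],
    [0,0,0],
    [0,0,0],
    [0,0,0],
    [0,0,0],
  ],
  hand=12,
  squeeze=30,
)

```text
clock: 8.57
position: [0.6079, 0.133, 0.1075]
ee_rot: [0.0, 0.965, 0.261, 0.001]
contact_force: [-3.2, -1.6, 11.1]
width: 0.015
```

Emit:
send_rows(
  delta_pos=[
    [0,0,0],
    [0,0,0],
  ],
  angular=[
    [0,0,0],
    [0,0,0],
  ],
)

```text
clock: 8.73
position: [0.6079, 0.1331, 0.1075]
ee_rot: [0.0, 0.965, 0.261, 0.001]
contact_force: [-3.1, -0.8, 10.8]
width: 0.0152
```

Emit:
send_rows(
  delta_pos=[
    [0,0,-0.01],
    [0,0,-0.01],
    [0,0,-0.01],
    [0,0,0],
  ],
  angular=[
    [0,0,0],
    [0,0,0],
    [0,0,0],
    [0,0,0],
  ],
)

```text
clock: 9.07
position: [0.6074, 0.1329, 0.1175]
ee_rot: [0.0, 0.965, 0.261, -0.001]
contact_force: [-0.9, -1.5, 0.5]
width: 0.015
```

```bash
python3 -c "
from h import *
rel([.6092,.1330,.126])
cv2.imwrite('pics/s4.png',cv2.resize(manip.get_image('scene')[130:260,240:400],None,fx=4,fy=4,interpolation=cv2.INTER_CUBIC))"
```

```text
clock 9.0667 pos [0.6074 0.1329 0.1175] yaw 0.5271 z [-9.e-04 -6.e-04 -1.e+00] F [-0.9 -1.5  0.5] w 0.01500430823850488
q [ 1.040e-01  4.420e-01  1.595e+00 -1.000e-03  1.106e+00 -4.230e-01]
tool delta mm [ 1.6  0.9 -8.5] units [ 0.004   0.0022 -0.0213]
```

View pics/s4.png

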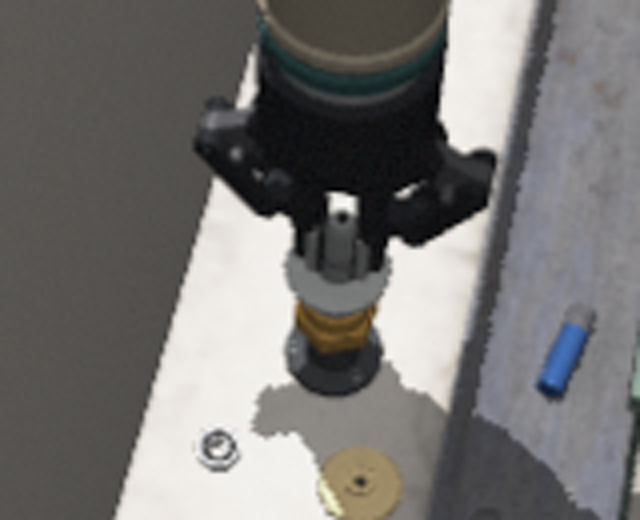

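Emit:
send_rows(
  delta_pos=[
    [0,0,-0.02],
    [0,0,-0.03],
    [0,0,-0.04],
    [0,0,-0.05],
    [0,0,-0.04],
  ],
  angular=[
    [0,0,0],
    [0,0,0],
    [0,0,0],
    [0,0,0],
    [0,0,0],
  ],
)

```text
clock: 9.53
position: [0.608, 0.1335, 0.1912]
ee_rot: [-0.0, 0.965, 0.26, 0.0]
contact_force: [0.0, 0.1, -0.9]
width: 0.0152
```

Emit:
send_rows(
  delta_pos=[
    [0,0,0],
    [0,0,0],
    [0,0,0],
  ],
  angular=[
    [0,0,0],
    [0,0,0],
    [0,0,0],
  ],
)

```text
clock: 9.78
position: [0.6071, 0.1332, 0.1889]
ee_rot: [-0.0, 0.965, 0.26, -0.001]
contact_force: [-0.4, 0.5, -1.3]
width: 0.0146
```

```bash
python3 -c "
from h import *
rel([.511,.2635,.18])
c=manip.calibration('wrist');np.save('cw5.npy',c)
cv2.imwrite('pics/w5.png',manip.get_image('wrist'))
cv2.imwrite('pics/s5r.png',manip.get_image('scene'))
cv2.imwrite('pics/t5r.png',manip.get_image('top'))
a=cv2.imread('pics/s5r.png')
cv2.imwrite('pics/s5.png',cv2.resize(a[110:310,250:400],None,fx=3,fy=3,interpolation=cv2.INTER_CUBIC))"
```

```text
clock 9.7833 pos [0.6071 0.1332 0.1889] yaw 0.527 z [-1.5e-03 -1.0e-04 -1.0e+00] F [-0.4  0.5 -1.3] w 0.014584679562223762
q [ 0.104  0.384  1.498  0.     1.261 -0.423]
tool delta mm [ -17.5 -160.9    9. ] units [-0.0438 -0.4023  0.0225]
```

View pics/s5.png

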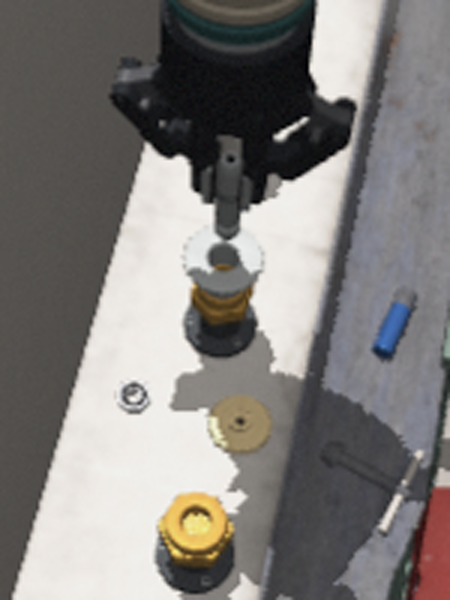

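View pics/w5.png

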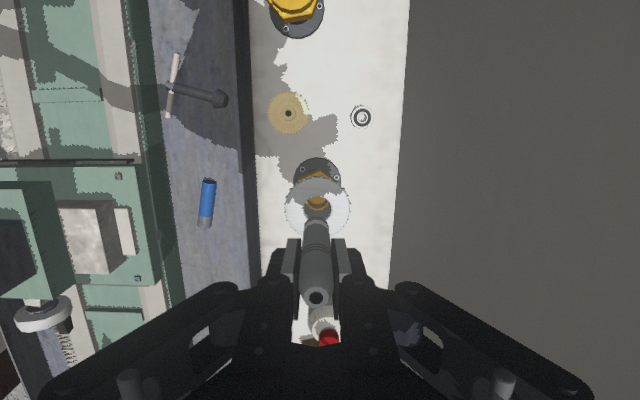

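Emit:
send_rows(
  delta_pos=[
    [-0.0082,-0.04,0],
    [-0.0082,-0.08,0],
    [-0.0082,-0.08,0],
    [-0.0082,-0.08,0],
    [-0.0082,-0.08,0],
  ],
  angular=[
    [0,0,0],
    [0,0,0],
    [0,0,0],
    [0,0,0],
    [0,0,0],
  ],
)

```text
clock: 10.35
position: [0.5189, 0.2508, 0.189]
ee_rot: [-0.0, 0.966, 0.26, -0.001]
contact_force: [-0.7, 0.8, -1.9]
width: 0.0151
```

Emit:
send_rows(
  delta_pos=[
    [-0.0082,-0.042,0],
    [0,0,0],
    [0,0,0],
    [0,0,0],
  ],
  angular=[
    [0,0,0],
    [0,0,0],
    [0,0,0],
    [0,0,0],
  ],
)

```text
clock: 10.68
position: [0.5098, 0.2622, 0.1894]
ee_rot: [0.0, 0.965, 0.261, -0.0]
contact_force: [-0.0, 0.2, -0.9]
width: 0.015
```

```bash
python3 -c "
from h import *
rel([.5095,.2622,.19])
c=manip.calibration('wrist');np.save('cw6.npy',c)
cv2.imwrite('pics/w6.png',manip.get_image('wrist'))
cv2.imwrite('pics/s6r.png',manip.get_image('scene'))
a=cv2.imread('pics/s6r.png');b=cv2.imread('pics/w6.png')
cv2.imwrite('pics/s6.png',cv2.resize(a[190:320,250:390],None,fx=4,fy=4,interpolation=cv2.INTER_CUBIC))
cv2.imwrite('pics/w6z.png',cv2.resize(b[160:320,250:390],None,fx=4,fy=4,interpolation=cv2.INTER_CUBIC)[:600])
"
```

```text
clock 10.6833 pos [0.5098 0.2622 0.1894] yaw 0.5275 z [ 1.e-04 -7.e-04 -1.e+00] F [-0.   0.2 -0.9] w 0.014977136598637768
q [ 3.540e-01  3.130e-01  1.607e+00 -1.000e-03  1.222e+00 -1.730e-01]
tool delta mm [-0.2 -0.1 -0.6] units [-0.0006 -0.0003 -0.0014]
```

View pics/s6.png

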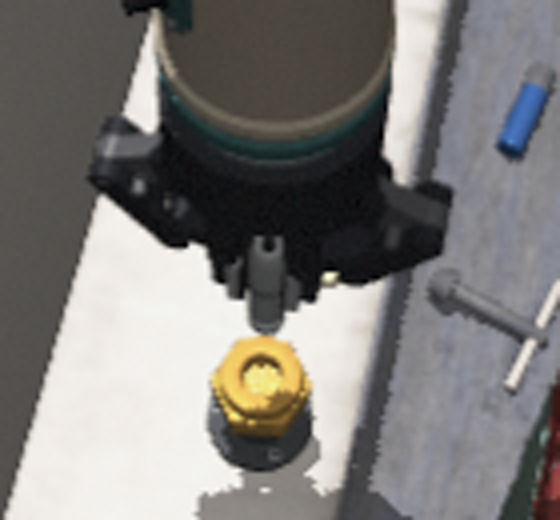

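View pics/w6z.png

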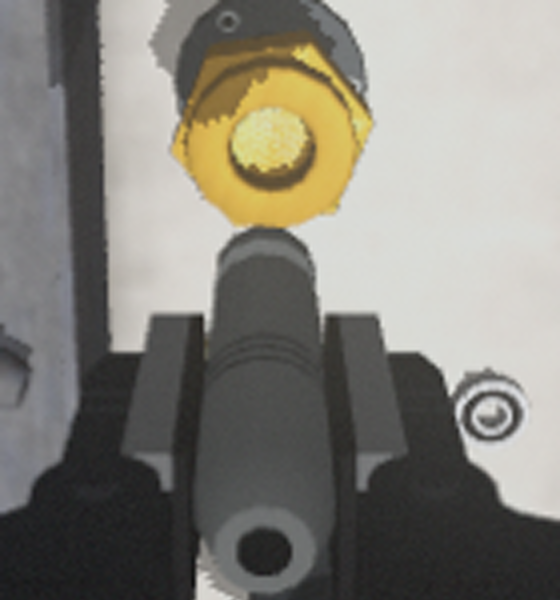

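```bash
cat >> h.py <<'E'
def proj(cal,p):
    M=cal['camera_from_world'];x=M[:3,:3]@np.array(p)+M[:3,3]
    a=x[0]/-x[2];b=-x[1]/-x[2];k=1+cal['k1']*(a*a+b*b)
    return cal['cx']+cal['fx']*a*k,cal['cy']+cal['fy']*b*k
E
python3 - <<'E'
from h import *
c=np.load('cw6.npy',allow_pickle=True).item()
P=lambda x,y:((x+.5)/4-.5+250,(y+.5)/4-.5+160)
m=plane(c,*P(272.5,147.5),.066)
z=.1894
t=plane(c,*P(264,551),z+.0185)
print('mouth',m,'nozzle',t);d=m-t
yaw=.5272;X=np.array([np.cos(yaw),np.sin(yaw)]);Y=np.array([np.sin(yaw),-np.cos(yaw)])
print('delta tool mm',d[:2]@X*1e3,d[:2]@Y*1e3)
for h in(.0185,0.01,-.0435,-.0555,-.0655):
    u,v=proj(c,[t[0],t[1],z+h]);print(h,((u+.5-250)*4-.5),((v+.5-160)*4-.5))
# scene
cs=manip.calibration('scene');S=lambda x,y:((x+.5)/4-.5+250,(y+.5)/4-.5+190)
ts=plane(cs,*S(267,241),z+.0185);ms=plane(cs,*S(262,377),.066);d=ms-ts
print(ts,ms,'scene delta',d[:2]@X*1e3,d[:2]@Y*1e3)
E
```

```text
mouth [0.51177194 0.26313277 0.066     ] nozzle [0.51056946 0.26176298 0.2079    ]
delta tool mm 1.7283738545687206 -0.5788122244165252
0.0185 264.00000000001 550.9999999996007
0.01 264.03797203480667 503.7952254835084
-0.0435 264.1996512878659 302.5368915275509
-0.0555 264.22419348045537 271.94955208518786
-0.0655 264.24252030827597 249.10219135979423
[0.51132736 0.26316819 0.2079    ] [0.50914012 0.2664145  0.066     ] scene delta -0.256985974283861 -3.9059577962488534
```

Emit:
send_rows(
  delta_pos=[
    [0.0025,-0.0015,0.03],
    [0,0,0.045],
    [0,0,0],
    [0,0,0],
    [0,0,0],
  ],
  angular=[
    [0,0,0],
    [0,0,0],
    [0,0,0],
    [0,0,0],
    [0,0,0],
  ],
)

```text
clock: 11.2
position: [0.5112, 0.2629, 0.1601]
ee_rot: [0.0, 0.966, 0.26, 0.0]
contact_force: [-0.1, -0.1, -0.2]
width: 0.0149
```

```bash
python3 -c "
from h import *
rel([.5095,.2622,.19])
c=manip.calibration('wrist');np.save('cw7.npy',c)
cv2.imwrite('pics/w7.png',manip.get_image('wrist'))
b=cv2.imread('pics/w7.png')
cv2.imwrite('pics/s7.png',cv2.resize(manip.get_image('scene')[210:330,250:390],None,fx=4,fy=4,interpolation=cv2.INTER_CUBIC))
cv2.imwrite('pics/w7z.png',cv2.resize(b[170:320,250:390],None,fx=4,fy=4,interpolation=cv2.INTER_CUBIC)[:600])
"
```

```text
clock 11.2 pos [0.5112 0.2629 0.1601] yaw 0.5259 z [ 6.e-04  1.e-04 -1.e+00] F [-0.1 -0.1 -0.2] w 0.014900658388698865
q [ 0.354  0.339  1.647 -0.     1.155 -0.172]
tool delta mm [ -1.8  -0.2 -29.9] units [-0.0044 -0.0006 -0.0748]
```

View pics/w7z.png

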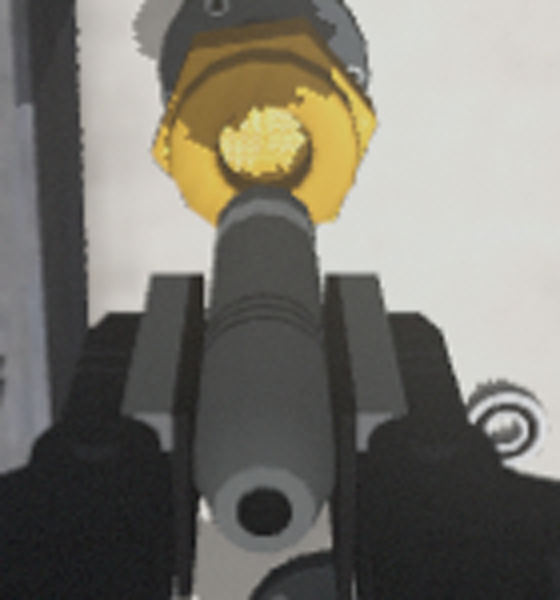

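View pics/s7.png

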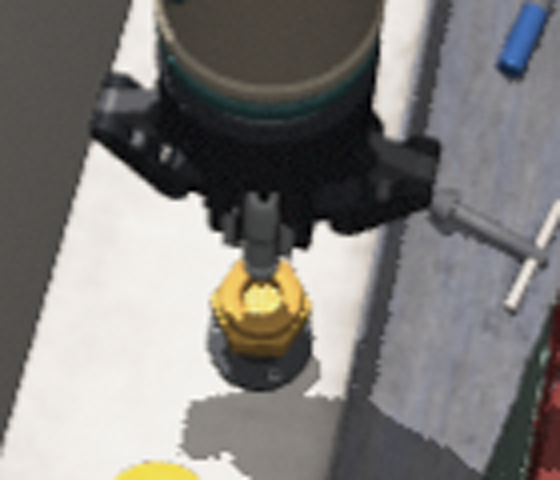

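```bash
python3 - <<'E'
from h import *
c=np.load('cw7.npy',allow_pickle=True).item()
P=lambda x,y:((x+.5)/4-.5+250,(y+.5)/4-.5+170)
z=.1601
yaw=.526;X=np.array([np.cos(yaw),np.sin(yaw)]);Y=np.array([np.sin(yaw),-np.cos(yaw)])
t=plane(c,*P(264.5,511),z+.0185)
for q in((265,149),(265,153)):
    m=plane(c,*P(*q),.066);d=m-t
    print('mouth',m,'nozzle',t,'delta tool mm',d[:2]@X*1e3,d[:2]@Y*1e3)
e=plane(c,*P(265,105),.066);print('far edge->', (e-t)[:2]@Y*1e3+9)
b=cv2.imread('pics/w7.png')
cv2.imwrite('pics/w7zz.png',cv2.resize(b[170:225,285:345],None,fx=10,fy=10,interpolation=cv2.INTER_CUBIC))
E
```

```text
mouth [0.51160531 0.26350731 0.066     ] nozzle [0.51199159 0.26249833 0.1786    ] delta tool mm 0.17252582675968303 -1.066540077128159
mouth [0.5120029  0.26282115 0.066     ] nozzle [0.51199159 0.26249833 0.1786    ] delta tool mm 0.1718632348239795 -0.27350247945291817
far edge-> -0.6862780386438061
```

View pics/w7zz.png

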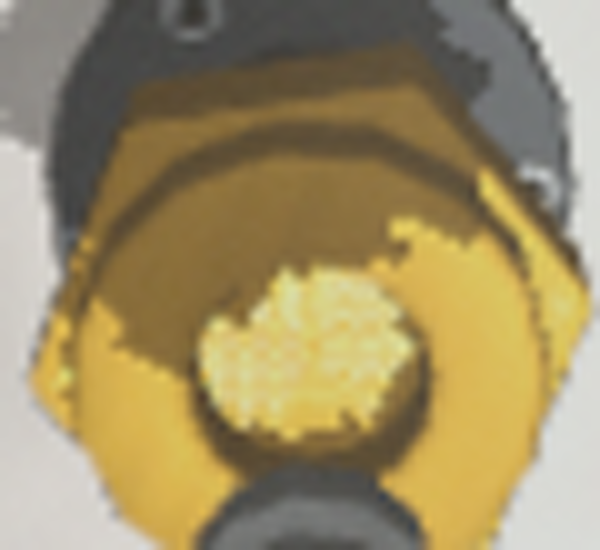

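Emit:
send_rows(
  delta_pos=[
    [0,-0.00125,0.02],
    [0,0,0.02],
    [0,0,0.02],
    [0,0,0],
    [0,0,0],
  ],
  angular=[
    [0,0,0],
    [0,0,0],
    [0,0,0],
    [0,0,0],
    [0,0,0],
  ],
  squeeze=50,
)

```text
clock: 11.72
position: [0.5095, 0.2635, 0.1346]
ee_rot: [0.0, 0.965, 0.261, -0.001]
contact_force: [-1.0, 0.6, -0.7]
width: 0.0148
```

```bash
python3 -c "
from h import *
rel([.5115,.2631,.19])
b=manip.get_image('wrist')
cv2.imwrite('pics/s8.png',cv2.hconcat([cv2.resize(manip.get_image('scene')[220:310,280:350],None,fx=5,fy=5,interpolation=cv2.INTER_CUBIC),cv2.resize(b[170:260,280:350],None,fx=5,fy=5,interpolation=cv2.INTER_CUBIC)]))
"
```

```text
clock 11.7167 pos [0.5095 0.2635 0.1346] yaw 0.5271 z [-2.e-03 -8.e-04 -1.e+00] F [-1.   0.6 -0.7] w 0.014773199776935425
q [ 0.356  0.362  1.682 -0.     1.1   -0.171]
tool delta mm [  1.4   1.4 -55.4] units [ 0.0035  0.0035 -0.1384]
```

View pics/s8.png

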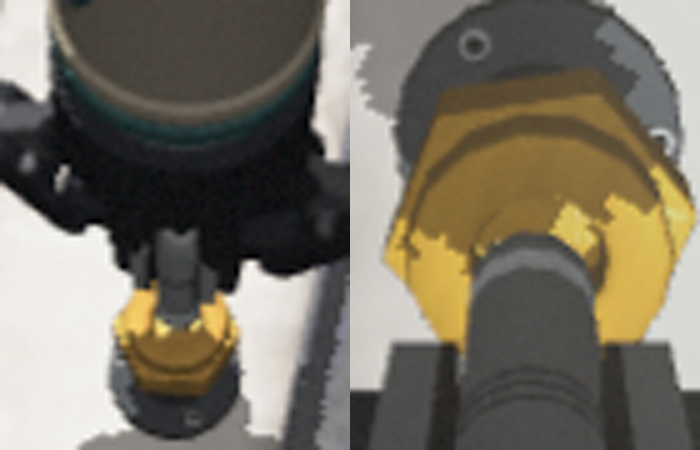

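Emit:
send_rows(
  delta_pos=[
    [0.001,0,0.005],
    [0,0,0.005],
    [0,0,0.005],
    [0,0,0],
  ],
  angular=[
    [0,0,0],
    [0,0,0],
    [0,0,0],
    [0,0,0],
  ],
)

```text
clock: 12.15
position: [0.5102, 0.2638, 0.1293]
ee_rot: [0.0, 0.965, 0.26, -0.0]
contact_force: [-0.9, 1.2, -1.0]
width: 0.0144
```

Emit:
send_rows(
  delta_pos=[
    [0,0,0.005],
    [0,0,0.005],
    [0,0,0],
  ],
  angular=[
    [0,0,0],
    [0,0,0],
    [0,0,0],
  ],
)

```text
clock: 12.4
position: [0.5105, 0.2637, 0.1253]
ee_rot: [0.0, 0.965, 0.261, -0.0]
contact_force: [-0.7, -0.6, -0.8]
width: 0.0149
```

Emit:
send_rows(
  delta_pos=[
    [0,0,0.005],
    [0,0,0.005],
    [0,0,0],
  ],
  angular=[
    [0,0,0],
    [0,0,0],
    [0,0,0],
  ],
)

```text
clock: 12.65
position: [0.5108, 0.2637, 0.1217]
ee_rot: [0.0, 0.965, 0.261, 0.0]
contact_force: [0.4, -0.7, 0.7]
width: 0.0145
```

Emit:
send_rows(
  delta_pos=[
    [0,0,0.005],
    [0,0,0.005],
    [0,0,0],
  ],
  angular=[
    [0,0,0],
    [0,0,0],
    [0,0,0],
  ],
)

```text
clock: 12.9
position: [0.5109, 0.264, 0.1176]
ee_rot: [0.0, 0.965, 0.26, 0.001]
contact_force: [1.2, -1.0, -0.3]
width: 0.0146
```

Emit:
send_rows(
  delta_pos=[
    [0,0,0.005],
    [0,0,0.005],
    [0,0,0],
  ],
  angular=[
    [0,0,0],
    [0,0,0],
    [0,0,0],
  ],
)

```text
clock: 13.15
position: [0.5107, 0.264, 0.1134]
ee_rot: [0.0, 0.965, 0.26, 0.0]
contact_force: [2.5, -0.8, 2.0]
width: 0.0144
```

Emit:
send_rows(
  delta_pos=[
    [0,0,0.005],
    [0,0,0.0025],
    [0,0,0],
  ],
  angular=[
    [0,0,0],
    [0,0,0],
    [0,0,0],
  ],
)

```text
clock: 13.4
position: [0.5106, 0.2639, 0.1104]
ee_rot: [0.0, 0.965, 0.26, 0.0]
contact_force: [0.9, -1.9, 1.8]
width: 0.0143
```

Emit:
send_rows(
  delta_pos=[
    [0,0,0.0025],
    [0,0,0],
  ],
  angular=[
    [0,0,0],
    [0,0,0],
  ],
)

```text
clock: 13.57
position: [0.5105, 0.2639, 0.1094]
ee_rot: [0.0, 0.965, 0.26, -0.0]
contact_force: [0.4, -1.9, 1.3]
width: 0.0145
```

Emit:
send_rows(
  delta_pos=[
    [0,0,0.0025],
    [0,0,0],
  ],
  angular=[
    [0,0,0],
    [0,0,0],
  ],
)

```text
clock: 13.73
position: [0.5103, 0.2637, 0.1082]
ee_rot: [0.0, 0.965, 0.261, -0.0]
contact_force: [1.7, -2.1, -0.4]
width: 0.0146
```

Emit:
send_rows(
  delta_pos=[
    [0,0,0.0025],
    [0,0,0],
  ],
  angular=[
    [0,0,0],
    [0,0,0],
  ],
)

```text
clock: 13.9
position: [0.5103, 0.2637, 0.1076]
ee_rot: [0.0, 0.965, 0.26, -0.0]
contact_force: [0.5, -2.7, 1.3]
width: 0.0147
```

Emit:
send_rows(
  delta_pos=[
    [0,0,0.0025],
    [0,0,0],
  ],
  angular=[
    [0,0,0],
    [0,0,0],
  ],
)

```text
clock: 14.07
position: [0.5104, 0.2638, 0.1075]
ee_rot: [0.0, 0.965, 0.261, -0.0]
contact_force: [0.6, -2.5, 6.6]
width: 0.0145
```

Emit:
send_rows(
  delta_pos=[
    [0,0,0.0025],
    [0,0,0],
  ],
  angular=[
    [0,0,0],
    [0,0,0],
  ],
)

```text
clock: 14.23
position: [0.5105, 0.2638, 0.1074]
ee_rot: [0.0, 0.965, 0.261, 0.0]
contact_force: [-1.3, -3.7, 11.9]
width: 0.0149
```

Emit:
send_rows(
  delta_pos=[
    [0,0,-0.005],
    [0,0,-0.005],
    [0,0,0],
    [0,0,0],
  ],
  angular=[
    [0,0,0],
    [0,0,0],
    [0,0,0],
    [0,0,0],
  ],
)

```text
clock: 14.57
position: [0.5101, 0.2636, 0.1088]
ee_rot: [0.0, 0.965, 0.261, -0.001]
contact_force: [1.4, -1.9, -4.5]
width: 0.0146
```

```bash
python3 -c "
from h import *
rel([.5105,.2638,.1075])
b=manip.get_image('wrist')
cv2.imwrite('pics/s9.png',cv2.hconcat([cv2.resize(manip.get_image('scene')[220:310,280:350],None,fx=5,fy=5,interpolation=cv2.INTER_CUBIC),cv2.resize(b[170:260,280:350],None,fx=5,fy=5,interpolation=cv2.INTER_CUBIC)]))
"
```

```text
clock 14.5667 pos [0.5101 0.2636 0.1088] yaw 0.5271 z [-1.4e-03 -9.0e-04 -1.0e+00] F [ 1.4 -1.9 -4.5] w 0.014571548660940481
q [ 0.356  0.388  1.714 -0.     1.041 -0.171]
tool delta mm [0.4 0.1 1.3] units [0.0011 0.0002 0.0032]
```

View pics/s9.png

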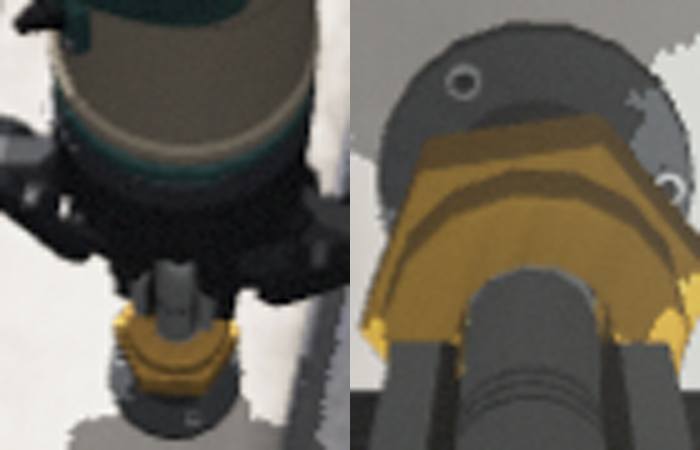

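The nozzle moves 1 mm and then holds against a 4.5 N pull, so it is latched. I'll seat it again, release and retreat.

Emit:
send_rows(
  delta_pos=[
    [0,0,0.005],
    [0,0,0.0035],
    [0,0,0],
  ],
  angular=[
    [0,0,0],
    [0,0,0],
    [0,0,0],
  ],
)

```text
clock: 14.92
position: [0.5106, 0.264, 0.1075]
ee_rot: [0.0, 0.965, 0.26, 0.0]
contact_force: [-1.4, -2.5, 5.0]
width: 0.0146
```

Emit:
send_rows(
  delta_pos=[
    [0,0,0],
    [0,0,0],
    [0,0,0],
    [0,0,0],
    [0,0,0],
  ],
  angular=[
    [0,0,0],
    [0,0,0],
    [0,0,0],
    [0,0,0],
    [0,0,0],
  ],
  hand=36,
)

```text
clock: 15.33
position: [0.5104, 0.2642, 0.1062]
ee_rot: [-0.0, 0.965, 0.26, -0.0]
contact_force: [-0.4, 0.1, -0.0]
width: 0.0358
```

Emit:
send_rows(
  delta_pos=[
    [0,0,-0.01],
    [0,0,-0.03],
    [0,0,-0.06],
    [0,0,-0.08],
    [0,0,-0.08],
  ],
  angular=[
    [0,0,0],
    [0,0,0],
    [0,0,0],
    [0,0,0],
    [0,0,0],
  ],
)

```text
clock: 15.75
position: [0.5098, 0.2638, 0.2109]
ee_rot: [0.0, 0.965, 0.26, -0.001]
contact_force: [0.6, 0.2, -0.0]
width: 0.0363
```

Emit:
send_rows(
  delta_pos=[
    [0,0,0],
    [0,0,0],
    [0,0,0],
    [0,0,0],
  ],
  angular=[
    [0,0,0],
    [0,0,0],
    [0,0,0],
    [0,0,0],
  ],
)

```text
clock: 16.08
position: [0.5095, 0.2636, 0.2089]
ee_rot: [0.0, 0.965, 0.26, -0.001]
contact_force: [-0.7, -0.4, 0.8]
width: 0.0362
```

```bash
python3 -c "
from h import *
rel([.5105,.2638,.1075])
c=manip.calibration('wrist');np.save('cw10.npy',c)
b=manip.get_image('wrist');cv2.imwrite('pics/w10.png',b);cv2.imwrite('pics/s10r.png',manip.get_image('scene'))
cv2.imwrite('pics/s10.png',cv2.hconcat([cv2.resize(cv2.imread('pics/s10r.png')[220:310,280:350],None,fx=5,fy=5,interpolation=cv2.INTER_CUBIC),cv2.resize(b[150:240,280:350],None,fx=5,fy=5,interpolation=cv2.INTER_CUBIC)]))
"
```

```text
clock 16.0833 pos [0.5095 0.2636 0.2089] yaw 0.527 z [-0.0028 -0.0011 -1.    ] F [-0.7 -0.4  0.8] w 0.03615671506640919
q [ 0.356  0.301  1.574 -0.     1.269 -0.171]
tool delta mm [  1.2   0.4 101.4] units [0.0031 0.001  0.2534]
```

View pics/s10.png

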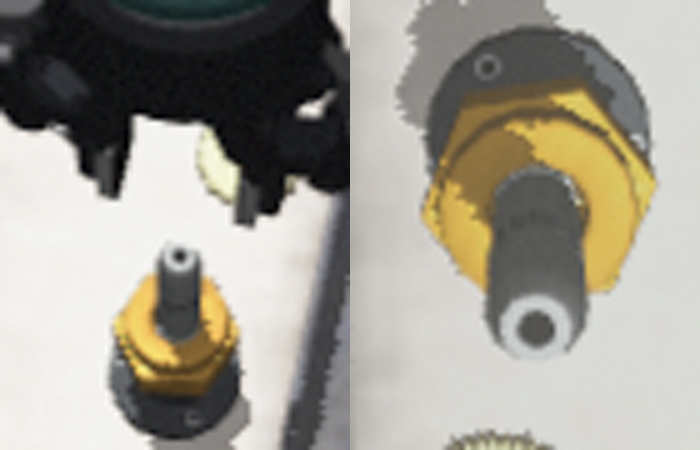

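```bash
python3 - <<'E'
from h import *
c=np.load('cw10.npy',allow_pickle=True).item();cs=manip.calibration('scene')
w=((187.5)/5-.5+280,(327.5)/5-.5+150);s=(180.5/5-.5+280,257.5/5-.5+220)
print('tip tri',tri([ray(c,*w),ray(cs,*s)]),'wrist@.126',plane(c,*w,.126))
t=plane(c,*w,.126)
u,v=proj(c,[*t[:2],.066]);print('axis at mouth crop px',(u+.5-280)*5-.5+350,(v+.5-150)*5-.5)
rel([.5105,.2638,.1075])
E
```

```text
tip tri [0.51252761 0.26139867 0.117547  ] wrist@.126 [0.51160126 0.26243287 0.126     ]
axis at mouth crop px 536.5943204808052 215.12079502450743
clock 16.1833 pos [0.5097 0.2637 0.2087] yaw 0.527 z [-0.0029 -0.0011 -1.    ] F [ 0.2  0.  -0.2] w 0.0362122579852522
q [ 0.356  0.302  1.574 -0.     1.269 -0.171]
tool delta mm [  1.1   0.3 101.2] units [0.0028 0.0009 0.2531]
```

```bash
python3 -c "
from rig import manip
print(manip.sign_off())"
```

```text
the job is handed in; nothing more can be done
None
```

The nozzle is out of the collar coupling and standing in the low socket, latched and released, with the job handed in at about 16.2 s.

**Release:** I found the collar by touch with the fingertips about 95 mm above the bench. I pressed it down about 7 mm, at roughly 11 N, pinched the nozzle with the same fingertips and lifted. It came free with no pull showing on the wrist.

**Insertion:** The nozzle went nose first into the socket and stopped firmly with the TCP at 107.4 mm, against 107.5 mm expected for home. The highest force I read there was 12 N.

**Last checks:**
- **Latch:** it moved about 1 mm and then held against a 4.5 N pull, so the catches are in the groove. I pushed it back down at about 5 N before opening the fingers.
- **Pose:** the last pictures show it upright and clear of the gripper, with about 0.015 rad of tilt.
- **Contact:** the wrist force read about zero at the end.

**What disagreed:**
- **Tip height:** the final two-camera height came out at about 118 mm, not the 126 mm expected when home. The same kind of measurement read about 4 mm low at the start, so I relied on the stop height and the pull test.
- **Catch push:** I did not see the expected 5 to 14 N as the catches gave way. The readings are taken only between steps, so a short peak could have been missed.
- **Bottle:** I did not look at it again before handing in. No move came near it after the coupling.

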